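# Key the grinder's burr home and shut the lid

### The arm

A 6-joint arm with a two-finger parallel gripper is mounted at the origin on a cart in front of the work surface, level with it; the furniture and walls round the work are solid. World frame = base frame: x ahead of the robot, y to its left, z up, the work surface at z = 0. Lengths are in m, angles in rad, forces in N, time in s.
With the tool pointing down it reaches from about 0.35 to 0.8 m from the base axis. Payload 7.3 kg.
Tool frame: the origin (TCP) lies midway between the tips of the shut fingers; the grasp point (between the pads) lies 19 mm behind it; z points along the fingers, y is the line along which they close (so a half turn about z gives the same grasp; the last joint's range is limited). The gripper opens to 85 mm and grips with 20 to 120 N. Pads are 22 mm wide; open, the fingers measure 114 mm over their backs; the gripper's body (76 mm by 85 mm) begins 54 mm behind the grasp point. The pads swing forward as they close: fully open they stand 13 mm farther back than shut.
Start: joints at [0.966, 0.342, 1.524, -0, 1.275, -0.146], TCP at [0.232, 0.471, 0.231] pointing down, gripper open.
Joint ranges: [-2.53, 2.53], [-0.77, 2.02], [0.04, 2.7], [-1, 4.14], [0.28, 2.66], [-3.11, 3.11]. Speed limits (rad/s): [2.57, 2.57, 3.14, 3.14, 3.14, 3.14].

### API

Orientations are given as a unit quaternion [w, x, y, z].
In Python, from rig import * gives the robot as it stands. The module is installed in compiled form; this text tells all that it offers.
- The arm moves only by the tool apply_moves, never from a script. Its argument "steps" is text: rows parted by semicolons, each of 5 numbers parted by spaces: the opening, from -1 (shut) to 1 (fully open), then the shift along the tool's x, y, z in mm, then the turn about the tool's z in rad. A call has exactly 10 rows; each row is the pose to reach, as a shift and turn from the pose commanded when the call began, along the tool's axes at that moment; what a row does not reach only later rows make up. A row lasts 1/12 s, in which the tool goes at most 41.7 mm and 7.16 degrees, less where a joint would pass 70% of its speed; a pose out of reach is approached as far as the arm can. A call with a gripper value outside its range is refused whole. The fingers move at their own pace and stop on an object; "newtons" is the grip in N (left out, the last holds). Time passes only in rows, so rows that repeat a pose let the fingers close, or fill a call up. It gives the time, the measured TCP pose, the force, the opening and the grip force at its end, in the units of the state.
- state(): the state, without advancing time (a new reading comes with each control period).
- get_image(name): name is "scene" or "side" or "wrist"; returns a dict with "pixels" (384x512x3 uint8, red, green, blue), "depth" (384x512 float32, m along the optical axis (not along the pixel's ray), 0 where there is no reading), "mtx" (3x3 intrinsics, pixels), "k1" (the pictures are not rectified: a ray, as slopes to the right and down, at radius r is drawn at 1 + k1 r^2 times it, then the intrinsics apply), "extrinsics" (4x4, takes a point from world to camera coordinates); the wrist camera has in their place "mount" (4x4, takes a point from camera to tool coordinates, whose origin is the TCP and whose axes are the flange's). Camera axes: x right, y down, z forward; pixel columns grow to the right and rows downward; lengths in m; the calibration is good to about 2 mm. A picture is of the moment at which its call begins: read the wrist's pose just before it.
- finish_job(): hands the job in; it is judged then, once.
The state is a dict: "clock": time; "qpos": joint angles; "joint_velocities": joint speeds; "tau": joint torques, N m; "tcp_pos": TCP position; "ee_rot": TCP orientation; "contact_force": force on the tool from outside, world axes, zero at the start; "torque": the same for the moment, N m; "grip_width": finger opening in m; "grip_force": force on a finger pad.
Only numpy, scipy, OpenCV 4.12 (cv2) and the standard library are available. Lean on these libraries where they do the work, as an engineer would, in place of code of your own. Each camera call takes 0.05 s, during which the arm holds its last target. There are 200 camera calls.

### The job

Get the coffee grinder ready for use: its upper burr lies askew on the collar, so push it round by its orange posts under light pressure until its lugs drop into the slots, and then press it fully home, flush with the white collar. Only then swing the grey lid fully shut. Do not lift the burr out or force it, and leave the other things on the worktop where they are.

Things in the scene. Friction and masses are not known exactly. Their poses are not given: they have to be found in the camera images.
- grinder: Coffee grinder, fixed: round aluminium body 122 mm across (foot 138), 95 mm tall, black dial in front. Origin: centre of its underside, on the throat axis; z up; its -x is its front, facing the robot within 0.3 rad of yaw. In its top: a throat of radius 43 mm, floor at z = 85 mm, with a central bore for the burr's stem.
- collar (a point): Centre of the grinder's white top collar at its upper face, 95 mm above the worktop; axes as the grinder's. The collar reaches to radius 60 mm round the throat, which is 10 mm deep. Three slots 18 mm wide run outwards through it: one at the front (-x), two at 60 degrees either side of +x.
- burr: Loose upper burr, 0.22 kg: steel disc 80 mm across, 10 mm thick, three orange lugs 14 mm wide out to radius 52 mm, on its own -x and 60 degrees either side of its +x; any lug fits any slot. Origin: centre of the disc's underside, z up. A stem 14 mm across, 45 mm long below it in the bore keeps it centred (1 mm play). It starts with its lugs on the collar, 20 to 60 deg from a fit, either way.
- burr_top (a point): Middle of the disc's upper face, 10 mm above the burr's origin; axes as the burr's. Free of posts to radius 26 mm. With lugs in line (within 2 deg) the burr drops 5 mm by its weight onto a stiff rubber seal; pressed down here with 7 to 10 N it goes the last 5 mm to the throat floor, this point then level with the collar's face, and stays down.
- burr_post (a point): Top of the post on the burr's -x. Three orange posts, 12 mm across, rise 24 mm above the disc at radius 33 mm, each in line with a lug, 120 degrees apart. Pushing a post sideways with 1 to 4 N turns the burr; the steel is slippery on the collar (friction about 0.2).
- lid (a joint): Angle of the grinder's grey lid, rad: 0 = shut flat on the collar, 1.5 to 1.75 (upright) at the start. The hinge is stiff: the lid stays where it is left and takes 1 to 3 N at its tab to swing. The lid is a round shell 120 mm across, 40 mm high; inside it has room for the posts of a dropped burr, but not of one whose lugs lie on the collar.
- lid_tab (a point): Middle of the lid's front tab (44 mm wide, 6 thick, reaching 8 mm further), on the lid's flat outer face, which runs on from here towards the hinge. 150 mm from the hinge axis along the lid and 40 mm off it. Axes are the lid's: -x away from the hinge, z out of the outer face (up when shut, to the back when open).
- lid_hinge (a point): Middle of the lid's level hinge axis, which runs along the grinder's y, 78 mm behind the throat axis (towards the grinder's +x) and 95 mm above the worktop.
- mug1: Bystander: white mug with a small leaf pattern and a handle, 92x127x95 mm; origin at the centre of its underside. Leave it where it is.
- honey_jar: Bystander: glass honey jar with a grey lid, 66x72x102 mm; origin at the centre of its underside. Leave it where it is.
- spice1: Bystander: spice jar with dark brown cap, 44x44x96 mm; origin at the centre of its underside. Leave it where it is.
- pepper_mill: Bystander: small clear mill with grey top, 44x44x90 mm; origin at the centre of its underside. Leave it where it is.
- tea_box: Bystander: flat pale green tea box, 95x150x30 mm; origin at the centre of its underside. Leave it where it is.
Mind the look-alikes: they are no part of the job. What is shaped like the burr but purple or red is not meant.

How it is judged:
On the way, in this order (a step that is already met when the one before it is completed fails the run):
1. the burr is keyed and fully home in the throat, with the lid still open (z of burr in the frame of grinder between 0.082 and 0.0872 m and horizontal distance between burr and grinder below 0.005 m and angle between burr's own z axis and vertical below 0.06 rad and value of joint lid above 0.3 rad), for 0.2 s.
2. the lid is shut (value of joint lid below 0.05 rad), for 0.2 s.
At the end, for the whole second after the job is handed in: The burr sits level (within 0.06 rad) and keyed in the throat, its underside within about 2 mm of the throat floor and within 5 mm of the grinder's axis, at rest, and the lid is shut to within 0.05 rad (z of burr in the frame of grinder between 0.082 and 0.0872 m and horizontal distance between burr and grinder below 0.005 m and angle between burr's own z axis and vertical below 0.06 rad and value of joint lid below 0.05 rad and linear speed of burr below 0.02 m/s); the robot touches nothing.
It fails at once if the burr is forced against the grinder with more than 100 N (contact force between burr and grinder above 100 N).
It fails at once if the burr is lifted out or tipped (origin more than 25 mm above its seat, or 0.3 rad) (z of burr in the frame of grinder above 0.11 m or angle between burr's own z axis and vertical above 0.3 rad).
It fails at once if the mug, honey jar, spice jar, mill or tea box is shifted by more than 25 mm (distance of any of mug1, honey_jar, spice1, pepper_mill, tea_box from where it was at the start of the episode above 0.025 m).
It also fails if it takes over 58 s, if anything falls off the work surface, if the arm or the gripper's body presses on something with over 40 N, if the wrist force passes 120 N, or if a joint passes its speed limit or range.

## Working session

There is one attempt and no reset: what is moved stays moved. The work goes in short steps, Python scripts to look and compute and a tool call to move; the robot and the scene stay as the last step left them, time stands still between calls to the robot, and variables do not carry over. Pictures are saved under pics/ and viewed, at most 10 in all, crops included, and the job is handed in when it is done.

Besides the shell and the picture viewer there is one more tool, called after "Request:" as name(argument=value, ...) on one line, values as JSON. apply_moves: Moves the arm, as the interface text tells. Its arguments: {"type":"object","properties":{"steps":{"type":"string"},"newtons":{"type":"number"}},"required":["steps"]}

```bash
mkdir -p pics
cat > h.py <<'E'
from rig import *
import numpy as np, cv2
from scipy.spatial.transform import Rotation as R
def rot(q): return R.from_quat([q[1],q[2],q[3],q[0]]).as_matrix()
def save(im,fn): cv2.imwrite('pics/'+fn+'.png',im['pixels'][:,:,::-1])
def cloud(im,st=None):
    """HxWx3 world points (nan where no depth)"""
    h,w=im['depth'].shape; u,v=np.meshgrid(np.arange(w),np.arange(h))
    p=cv2.undistortPoints(np.stack([u,v],-1).reshape(-1,1,2).astype(float),im['mtx'],np.array([im['k1'],0,0,0.])).reshape(h,w,2)
    d=np.where(im['depth']>0,im['depth'],np.nan)
    c=np.dstack([p*d[...,None],d])
    if 'extrinsics' in im:
        E=np.linalg.inv(im['extrinsics'])
    else:
        T=np.eye(4);T[:3,:3]=rot(st['ee_rot']);T[:3,3]=st['tcp_pos'];E=T@im['mount']
    return c@E[:3,:3].T+E[:3,3]
E
python3 - <<'E'
from h import *
s=state();print(s)
a=get_image('scene');b=get_image('side')
save(a,'scene0');save(b,'side0')
np.savez('im0.npz',sp=a['pixels'],sc=cloud(a),bp=b['pixels'],bc=cloud(b))
E
```

```text
{'clock': 0.0, 'qpos': array([ 9.65962340e-01,  3.42723146e-01,  1.52503118e+00, -1.71352309e-06,
        1.27542045e+00, -1.45975526e-01]), 'joint_velocities': array([ 0.00121295,  0.0014629 , -0.0018139 ,  0.00057324, -0.00073954,
        0.00196331]), 'tau': array([-1.74109578e-04, -4.33679080e+01, -2.46008724e+01, -1.18816370e-04,
        7.80712027e-03,  4.19428247e-06]), 'tcp_pos': array([0.23226666, 0.47036444, 0.23062081]), 'ee_rot': array([-2.89280851e-04,  2.27421433e-01,  9.73796111e-01, -7.36275006e-04]), 'contact_force': array([ 0.05736589, -0.27352708,  0.10852495]), 'torque': array([-0.00336304, -0.02384628, -0.02202993]), 'grip_force': 0.0, 'grip_width': 0.08549409054045211}
```

View pics/scene0.png

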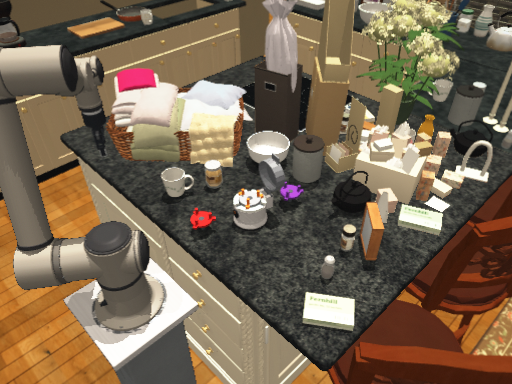

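View pics/side0.png

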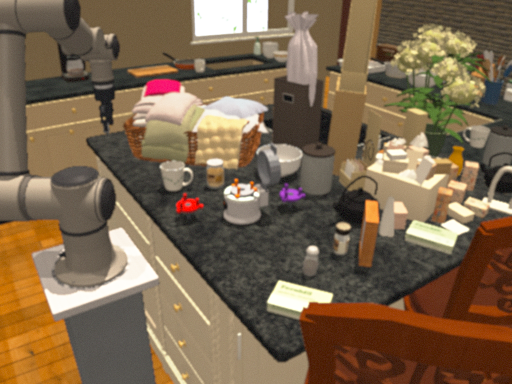

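The scene shows the grinder at about (250,208) with the lid upright at (270,177). A red look-alike is at (203,218) and a purple one at (291,191), with the mug at (177,182) and the honey jar at (214,175). The side view agrees, with the grinder at (242,203). Next I'll locate the grinder roughly.

Run:
```python
from h import *
z=np.load('im0.npz')
for p,c,box in((z['sp'],z['sc'],(225,275,180,235)),(z['bp'],z['bc'],(215,270,175,230))):
    x0,x1,y0,y1=box
    q=c[y0:y1,x0:x1].reshape(-1,3);k=p[y0:y1,x0:x1].reshape(-1,3).astype(int)
    m=(abs(q[:,2]-.096)<.004)&(k.min(1)>130)
    print('collar',m.sum(),np.nanmean(q[m],0),np.nanmin(q[m],0),np.nanmax(q[m],0))
    m=(k[:,0]-k[:,2]>70)&(q[:,2]>.09)
    print('orange',m.sum()); print(np.round(q[m],3)[:60:2].tolist())
    pts=q[(q[:,2]>.02)&(q[:,2]<.09)]
    (cx,cy),r=cv2.minEnclosingCircle(pts[:,:2].astype(np.float32));print('body',np.nanmean(pts,0),cx,cy,r)
for n,(u,v) in dict(red=(203,218),pur=(291,191),mug=(175,183),honey=(214,177),bowl=(268,150)).items(): print(n,z['sc'][v,u])
l=z['sc'][160:195,258:290].reshape(-1,3);l=l[l[:,2]>.13];print('lid',np.round(l[::12],3).tolist())
```

```text
collar 161 [ 0.5349914  -0.00601005  0.09520082] [ 0.47601765 -0.05541961  0.09210068] [0.61506902 0.06427706 0.09998079]
orange 90
[[0.535, 0.043, 0.125], [0.539, 0.036, 0.127], [0.528, 0.03, 0.132], [0.571, -0.005, 0.128], [0.533, 0.041, 0.118], [0.568, -0.003, 0.124], [0.572, -0.009, 0.125], [0.538, 0.052, 0.104], [0.53, 0.033, 0.12], [0.565, -0.011, 0.125], [0.535, 0.067, 0.091], [0.531, 0.051, 0.103], [0.529, 0.037, 0.113], [0.562, -0.009, 0.121], [0.569, -0.013, 0.119], [0.527, 0.046, 0.104], [0.531, 0.04, 0.106], [0.565, -0.006, 0.112], [0.572, -0.009, 0.11], [0.584, -0.008, 0.102], [0.565, -0.006, 0.108], [0.571, -0.011, 0.107], [0.58, -0.012, 0.102], [0.593, -0.01, 0.093], [0.567, -0.01, 0.104], [0.572, -0.014, 0.104], [0.58, -0.017, 0.1], [0.578, -0.019, 0.098], [0.517, -0.008, 0.124], [0.511, -0.009, 0.123]]
body [ 0.5209442  -0.02544588  0.06119094] 0.5476778745651245 0.004398106597363949 0.07891789078712463
collar 190 [ 0.52410043 -0.0113834   0.09606305] [ 0.47197268 -0.05689749  0.09201586] [0.61164172 0.06785805 0.09997871]
orange 118
[[0.529, 0.043, 0.131], [0.537, 0
[... 1293 characters left out ...]
.651, 0.038, 0.164], [0.627, -0.046, 0.221], [0.656, 0.038, 0.157], [0.626, -0.052, 0.22], [0.657, 0.039, 0.151], [0.627, -0.051, 0.215], [0.654, 0.036, 0.149], [0.625, -0.053, 0.213], [0.654, 0.035, 0.145], [0.623, -0.055, 0.21], [0.65, 0.032, 0.144], [0.62, -0.058, 0.209], [0.652, 0.033, 0.138], [0.621, -0.057, 0.203], [0.647, 0.034, 0.135], [0.614, -0.059, 0.204], [0.641, 0.028, 0.137], [0.611, -0.062, 0.203], [0.642, 0.029, 0.131], [0.621, -0.062, 0.193], [0.651, 0.001, 0.136], [0.638, -0.072, 0.184], [0.624, -0.07, 0.187], [0.624, -0.07, 0.182], [0.629, -0.075, 0.177], [0.605, -0.063, 0.175], [0.612, -0.072, 0.171], [0.631, -0.069, 0.154], [0.606, -0.068, 0.159], [0.607, -0.063, 0.146]]
```

Request:
apply_moves(steps="1 -33 -24 -4 -0.046; 1 -66 -48 -8 -0.092; 1 -99 -72 -12 -0.138; 1 -132 -96 -16 -0.184; 1 -165 -120 -20 -0.23; 1 -198 -144 -24 -0.276; 1 -231 -168 -28 -0.322; 1 -264 -192 -32 -0.368; 1 -297 -215 -36 -0.414; 1 -330 -239 -40 -0.459")

```text
clock: 0.93
tcp_pos: [0.4229, 0.1084, 0.2714]
ee_rot: [-0.0, -0.001, 1.0, 0.0]
contact_force: [1.0, 1.5, -0.2]
grip_width: 0.0856
grip_force: 0.0
```

Request:
apply_moves(steps="-1 -14 -27 -2 0; -1 -28 -54 -4 0; -1 -42 -81 -6 0; -1 -57 -108 -9 0; -1 -57 -108 -9 0; -1 -57 -108 -9 0; -1 -57 -108 -9 0; -1 -57 -108 -9 0; -1 -57 -108 -9 0; -1 -57 -108 -9 0", newtons=20)

```text
clock: 1.77
tcp_pos: [0.4792, 0.0032, 0.2804]
ee_rot: [0.0, -0.001, 1.0, 0.0]
contact_force: [0.3, 0.2, -0.2]
grip_width: -0.0003
grip_force: 0.0
```

Run:
```python
from h import *
s=state();print(s['tcp_pos'],s['ee_rot'],s['contact_force'],s['grip_width'])
a=get_image('wrist');save(a,'w0');print(a['mount'],a['k1'])
np.savez('w0.npz',p=a['pixels'],c=cloud(a,s))
```

```text
[0.47918662 0.00322733 0.28037889] [ 2.99463127e-05 -8.64852744e-04  9.99999623e-01  7.50154499e-05] [ 0.28807496  0.23029314 -0.23133812] -0.0002637842095571153
[[ 2.64984818e-04 -9.47744736e-01 -3.19029538e-01  8.09974149e-02]
 [ 9.99999908e-01  1.43726644e-04  4.03626023e-04  1.00883061e-03]
 [-3.36681394e-04 -3.19029615e-01  9.47744687e-01 -1.42421884e-01]
 [ 0.00000000e+00  0.00000000e+00  0.00000000e+00  1.00000000e+00]] -0.05457415493030242
```

View pics/w0.png

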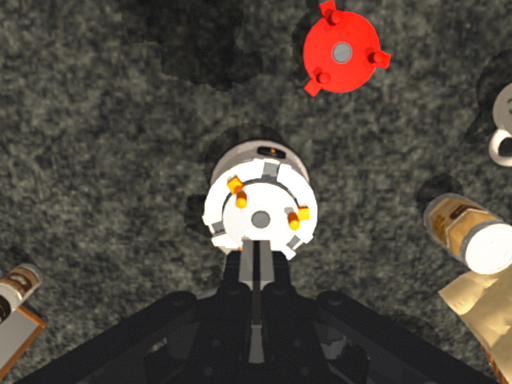

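The wrist view has the collar centred at about (261,207), with slots near (271,170), (218,230) and (295,241). Two orange lugs lie at (235,185) and (305,214), and the third is hidden by the fingers. Now I'll work out the positions.

```bash
cat >> h.py <<'E'
def analyse(p,c,ctr=(.535,.003)):
    from scipy.optimize import least_squares
    hsv=cv2.cvtColor(p,cv2.COLOR_RGB2HSV);near=np.hypot(c[...,0]-ctr[0],c[...,1]-ctr[1])<.08
    white=near&(abs(c[...,2]-.095)<.0035)&(hsv[...,1]<60)&(hsv[...,2]>150)
    q=c[white][:,:2]
    # outer rim: farthest point per angular bin, circle fit of radius 60 mm
    x=np.array(ctr,float)
    for _ in range(4):
        d=q-x;a=np.degrees(np.arctan2(d[:,1],d[:,0]));r=np.hypot(*d.T)
        e=np.array([q[m][np.argmax(r[m])] for k in range(-180,180,6) if (m:=(a>=k)&(a<k+6)).any()])
        e=e[np.hypot(*(e-x).T)>.05]
        x=least_squares(lambda x:np.hypot(*(e-x).T)-.0595,x,loss='soft_l1',f_scale=.002).x
    orange=near&(hsv[...,0]>8)&(hsv[...,0]<24)&(hsv[...,1]>140)&(hsv[...,2]>120)
    def blobs(m,name):
        n,l,s,_=cv2.connectedComponentsWithStats(m.astype(np.uint8))
        for i in range(1,n):
            if s[i,4]<8: continue
            g=c[l==i];g=g[np.isfinite(g[:,0])];w=np.median(g,0);d=w[:2]-x
            print(name,s[i,4],'xyz',w.round(4),'r %.4f ang %.1f'%(np.hypot(*d),np.degrees(np.arctan2(d[1],d[0]))),'zmax %.4f'%g[:,2].max())
    print('centre',x,len(e),'z collar',np.median(c[white][:,2]))
    rr=np.hypot(c[...,0]-x[0],c[...,1]-x[1])
    blobs(orange&(c[...,2]>.117),'post');blobs(orange&(c[...,2]<.112),'lug')
    # slot angles: low points within the collar ring
    m=(rr>.046)&(rr<.057)&((c[...,2]<.0905)|(hsv[...,2]<140))&~orange
    blobs(m,'slot')
    t=(rr<.024)&(hsv[...,2]>100);print('burr top z',np.nanmedian(c[...,2][t]))
    return x
E
python3 - <<'E'
from h import *
z=np.load('w0.npz');analyse(z['p'],z['c'])
z=np.load('im0.npz');l=z['sc'].reshape(-1,3)
l=l[(l[:,2]>.15)&(l[:,2]<.3)&(abs(l[:,0]-.63)<.05)&(abs(l[:,1])<.12)]
print('lid top z',l[:,2].max(),l[l[:,2]>.225].round(3).tolist())
E
```

```text
centre [0.53659587 0.00912555] 44 z collar 0.09472778080800315
post 83 xyz [ 0.5064 -0.0109  0.1276] r 0.0362 ang -146.5 zmax 0.1306
post 61 xyz [0.5286 0.0404 0.125 ] r 0.0323 ang 104.4 zmax 0.1295
lug 13 xyz [0.4723 0.0219 0.0696] r 0.0656 ang 168.7 zmax 0.0741
lug 132 xyz [ 0.5021 -0.0159  0.1045] r 0.0426 ang -144.1 zmax 0.1116
lug 27 xyz [0.5256 0.0523 0.1028] r 0.0445 ang 104.4 zmax 0.1056
lug 9 xyz [0.5285 0.0393 0.1105] r 0.0313 ang 105.1 zmax 0.1119
slot 175 xyz [0.4865 0.0203 0.0847] r 0.0513 ang 167.5 zmax 0.0903
slot 131 xyz [ 0.5571 -0.0382  0.085 ] r 0.0516 ang -66.6 zmax 0.0900
slot 111 xyz [0.5733 0.0466 0.085 ] r 0.0525 ang 45.6 zmax 0.0901
slot 624 xyz [0.4866 0.0043 0.3282] r 0.0502 ang -174.5 zmax 0.3442
slot 953 xyz [0.4876 0.0339 0.3391] r 0.0548 ang 153.2 zmax 0.3471
slot 61 xyz [ 0.4889 -0.0208  0.3392] r 0.0563 ang -147.9 zmax 0.3419
burr top z 0.10490411977059932
lid top z 0.2538515347039434 [[0.652, 0.004, 0.249], [0.65, -0.003, 0.254], [0.648, -0.0, 0.249], [0.649, -0.004, 0.25], [0.652, -0.006, 0.25], [0.647, -0.001, 0.245], [0.651, -0.002, 0.244], [0.646
[... 2308 characters left out ...]
0.026, 0.228], [0.629, -0.029, 0.229], [0.633, -0.03, 0.228], [0.637, -0.031, 0.226], [0.638, -0.035, 0.228], [0.642, -0.036, 0.226], [0.644, -0.039, 0.226], [0.612, -0.02, 0.229], [0.617, -0.021, 0.227], [0.616, -0.027, 0.23], [0.621, -0.027, 0.228], [0.624, -0.029, 0.227], [0.628, -0.03, 0.226], [0.629, -0.034, 0.227], [0.631, -0.037, 0.228], [0.632, -0.041, 0.229], [0.639, -0.04, 0.225], [0.607, -0.03, 0.232], [0.613, -0.029, 0.228], [0.619, -0.029, 0.225], [0.62, -0.033, 0.227], [0.625, -0.038, 0.227], [0.628, -0.04, 0.226], [0.635, -0.048, 0.227], [0.639, -0.049, 0.225], [0.609, -0.033, 0.228], [0.615, -0.033, 0.225], [0.616, -0.036, 0.226], [0.62, -0.043, 0.228], [0.61, -0.037, 0.225]]
```

Request:
apply_moves(steps="-1 -14 -24 20 0; -1 -27 -48 40 0; -1 -27 -48 75 0; -1 -27 -48 110 0; -1 -27 -48 140 0; -1 -27 -48 160 0; -1 -27 -48 167 0; -1 -27 -48 167 0; -1 -27 -48 167 0; -1 -27 -48 167 0")

```text
clock: 2.65
tcp_pos: [0.5077, -0.0457, 0.1149]
ee_rot: [0.002, -0.0, 1.0, -0.0]
contact_force: [0.3, -0.4, -0.3]
grip_width: 0.0003
grip_force: 0.0
```

Run:
```python
from h import *
s=state();print(s['clock'],s['tcp_pos'],s['contact_force'])
a=get_image('wrist');save(a,'w1');analyse(a['pixels'],cloud(a,s),(.5375,.009))
```

```text
2.65 [ 0.50770351 -0.0457457   0.11494687] [ 0.27294708 -0.38199205 -0.25491897]
centre [0.53566838 0.00935894] 32 z collar 0.09484105386557395
post 689 xyz [ 0.5079 -0.0115  0.1281] r 0.0347 ang -143.1 zmax 0.1304
post 713 xyz [0.531  0.0399 0.127 ] r 0.0309 ang 98.7 zmax 0.1303
lug 39 xyz [0.4717 0.0218 0.068 ] r 0.0651 ang 169.0 zmax 0.0711
lug 934 xyz [ 0.5006 -0.0169  0.1047] r 0.0438 ang -143.2 zmax 0.1120
lug 671 xyz [0.5291 0.0528 0.1048] r 0.0440 ang 98.5 zmax 0.1120
slot 608 xyz [0.4861 0.0237 0.0851] r 0.0516 ang 163.8 zmax 0.0947
slot 2030 xyz [ 0.4974 -0.0235  0.167 ] r 0.0504 ang -139.3 zmax 0.1799
slot 31 xyz [ 0.5175 -0.0439  0.1523] r 0.0562 ang -108.8 zmax 0.1532
slot 188 xyz [ 0.5158 -0.0418  0.1642] r 0.0549 ang -111.2 zmax 0.1725
slot 103 xyz [ 0.498  -0.024   0.1952] r 0.0503 ang -138.4 zmax 0.2013
burr top z 0.10507820339615628
```

View pics/w1.png

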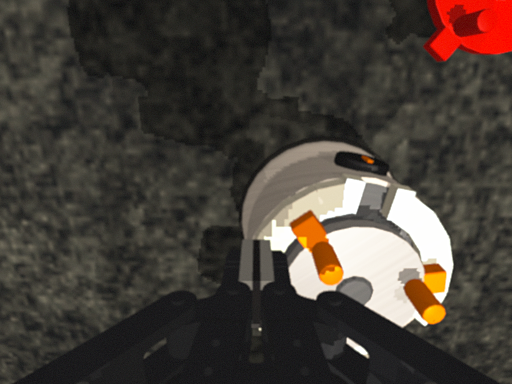

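The post to push is at (330,270) px, world (0.508,-0.011), with the fingers clear on its right-hand side. The burr needs about 48° clockwise, so I push it in +y.

Request:
apply_moves(steps="-1 0 4 1 0; -1 0 8 2 0; -1 0 12 2 0; -1 0 15 2 0; -1 0 18 2 0; -1 0 21 2 0; -1 0 24 2 0; -1 0 27 2 0; -1 0 30 2 0; -1 0 30 2 0")

```text
clock: 3.53
tcp_pos: [0.5065, -0.0151, 0.1113]
ee_rot: [0.0, -0.0, 1.0, 0.0]
contact_force: [0.3, -1.0, 0.2]
grip_width: -0.0001
grip_force: 0.0
```

Run:
```python
from h import *
s=state();print(s['clock'],s['tcp_pos'],s['contact_force'])
a=get_image('wrist');save(a,'w2');analyse(a['pixels'],cloud(a,s),(.5365,.009))
```

```text
3.5333 [ 0.50654496 -0.01507288  0.11127968] [ 0.34846013 -1.00297729  0.24234223]
centre [0.5357078  0.00930894] 35 z collar 0.09482754845297953
post 717 xyz [0.5016 0.0052 0.1281] r 0.0344 ang -173.1 zmax 0.1305
post 11 xyz [0.4953 0.0259 0.1704] r 0.0437 ang 157.7 zmax 0.1719
post 317 xyz [ 0.5527 -0.014   0.1275] r 0.0288 ang -53.9 zmax 0.1865
post 111 xyz [0.5496 0.0361 0.1289] r 0.0302 ang 62.5 zmax 0.1808
lug 48 xyz [0.4716 0.0217 0.0677] r 0.0653 ang 169.0 zmax 0.0723
lug 1029 xyz [0.4928 0.0043 0.1047] r 0.0432 ang -173.3 zmax 0.1120
lug 85 xyz [0.5492 0.056  0.1014] r 0.0486 ang 73.9 zmax 0.1049
lug 14 xyz [ 0.5522 -0.0137  0.1113] r 0.0283 ang -54.3 zmax 0.1120
slot 657 xyz [0.4859 0.0216 0.0849] r 0.0513 ang 166.1 zmax 0.0938
slot 5822 xyz [ 0.4959 -0.0226  0.1681] r 0.0511 ang -141.3 zmax 0.1991
slot 2430 xyz [ 0.4905 -0.0049  0.1886] r 0.0474 ang -162.6 zmax 0.1991
slot 1488 xyz [0.4955 0.0363 0.1907] r 0.0485 ang 146.1 zmax 0.1975
slot 8 xyz [0.4899 0.0026 0.1932] r 0.0463 ang -171.7 zmax 0.1938
burr top z 0.10501136243322533
```

Request:
apply_moves(steps="-1 0 2 0 0; -1 0 4 0 0; -1 0 6 0 0; -1 0 7 0 0; -1 0 7.7 0 0; -1 0 8.4 0 0; -1 0 9.1 0 0; -1 0 9.7 0 0; -1 0 10.3 0 0; -1 0 10.3 0 0")

```text
clock: 4.42
tcp_pos: [0.5066, -0.0052, 0.1113]
ee_rot: [0.0, -0.0, 1.0, 0.0]
contact_force: [0.3, 0.7, 0.5]
grip_width: -0.0001
grip_force: 0.0
```

Run:
```python
from h import *
s=state();print(s['clock'],s['tcp_pos'],s['contact_force'])
a=get_image('wrist');save(a,'w3');analyse(a['pixels'],cloud(a,s),(.5365,.009))
```

```text
4.4167 [ 0.50659386 -0.00523789  0.11130927] [0.25744411 0.70955124 0.46397152]
centre [0.53554773 0.00944133] 37 z collar 0.0948200888742584
post 550 xyz [0.5037 0.0161 0.1229] r 0.0325 ang 168.3 zmax 0.1249
lug 46 xyz [0.4716 0.0219 0.0676] r 0.0652 ang 169.0 zmax 0.0726
lug 1060 xyz [0.4945 0.0177 0.0992] r 0.0418 ang 168.7 zmax 0.1120
lug 24 xyz [ 0.5449 -0.0338  0.093 ] r 0.0442 ang -77.8 zmax 0.0953
slot 538 xyz [0.4848 0.0208 0.0849] r 0.0520 ang 167.4 zmax 0.0920
slot 6758 xyz [ 0.4949 -0.0195  0.1775] r 0.0500 ang -144.5 zmax 0.1991
slot 3139 xyz [0.4956 0.0397 0.1867] r 0.0501 ang 142.9 zmax 0.1965
slot 12 xyz [4.902e-01 3.000e-04 1.808e-01] r 0.0462 ang -168.6 zmax 0.1822
slot 13 xyz [4.903e-01 4.000e-04 1.833e-01] r 0.0462 ang -168.7 zmax 0.1847
slot 11 xyz [0.4901 0.0013 0.1893] r 0.0462 ang -169.9 zmax 0.1901
slot 9 xyz [0.49   0.0025 0.1904] r 0.0461 ang -171.3 zmax 0.1908
burr top z 0.09954499608884602
```

The burr has dropped: its top is at z 0.0995 and the post sits at 168°. Now I'll move the fingers over the centre to press.

Request:
apply_moves(steps="-1 0 -6 -8 0; -1 0 -6 -30 0; -1 -15 4 -30 0; -1 -29 14.5 -30 0; -1 -29 14.5 -30 0; -1 -29 14.5 -15 0; -1 -29 14.5 0 0; -1 -29 14.5 8 0; -1 -29 14.5 10 0; -1 -29 14.5 10 0")

```text
clock: 5.3
tcp_pos: [0.535, 0.0088, 0.101]
ee_rot: [-0.001, 0.0, 1.0, 0.0]
contact_force: [-0.0, -0.3, 0.4]
grip_width: -0.0003
grip_force: 0.0
```

Request:
apply_moves(steps="-1 0 0 1 0; -1 0 0 2 0; -1 0 0 3 0; -1 0 0 4 0; -1 0 0 5 0; -1 0 0 5.5 0; -1 0 0 6 0; -1 0 0 6.3 0; -1 0 0 6.3 0; -1 0 0 6.3 0")

```text
clock: 6.13
tcp_pos: [0.5362, 0.0091, 0.0964]
ee_rot: [0.001, -0.0, 1.0, -0.0]
contact_force: [-1.2, -0.1, 5.9]
grip_width: 0.0
grip_force: 3.3
```

Request:
apply_moves(steps="-1 0 0 0.5 0; -1 0 0 1 0; -1 0 0 1.5 0; -1 0 0 2 0; -1 0 0 2.5 0; -1 0 0 3 0; -1 0 0 3 0; -1 0 0 3 0; -1 0 0 3 0; -1 0 0 3 0")

```text
clock: 6.97
tcp_pos: [0.5362, 0.009, 0.095]
ee_rot: [0.002, -0.0, 1.0, -0.0]
contact_force: [-5.4, 0.7, 19.9]
grip_width: 0.0001
grip_force: 10.0
```

Request:
apply_moves(steps="-1 0 0 -10 0; -1 0 0 -40 0; -1 20 0 -75 0; -1 40 0 -110 0; -1 55 0 -145 0; -1 55 0 -180 0; -1 55 0 -195 0; -1 55 0 -195 0; -1 55 0 -195 0; -1 55 0 -195 0")

```text
clock: 7.8
tcp_pos: [0.48, 0.0092, 0.286]
ee_rot: [-0.001, -0.0, 1.0, 0.0]
contact_force: [-0.0, -0.2, -0.9]
grip_width: -0.0002
grip_force: 0.0
```

Run:
```python
from h import *
s=state();print(s['clock'],s['tcp_pos'],s['contact_force'])
a=get_image('wrist');save(a,'w4');c=cloud(a,s);analyse(a['pixels'],c,(.5365,.009))
b=get_image('side');d=get_image('scene');save(d,'scene1')
for im in (b,d):
    l=cloud(im);px=im['pixels'].astype(int);l=l[(np.ptp(px,axis=2)<60)&(px.mean(2)>50)]
    # grinder frame
    t=np.radians(-11.2);e=np.array([np.cos(t),np.sin(t)]);n=np.array([-e[1],e[0]])
    g=np.c_[(l[:,:2]-[.536,.009])@e,(l[:,:2]-[.536,.009])@n,l[:,2]]
    g=g[(abs(g[:,0]-.09)<.08)&(abs(g[:,1])<.07)&(g[:,2]>.11)&(g[:,2]<.3)]
    print(len(g))
    for z in np.arange(.12,.28,.01):
        k=g[abs(g[:,2]-z)<.005]
        if len(k):print('z%.2f n%d x %.3f..%.3f y %.3f..%.3f'%(z,len(k),k[:,0].min(),k[:,0].max(),k[:,1].min(),k[:,1].max()))
```

```text
7.8 [0.4800101  0.00916384 0.28604762] [-0.04780397 -0.15463304 -0.90033145]
centre [0.53690186 0.00897053] 46 z collar 0.09476227043581237
post 22 xyz [0.502  0.0148 0.1181] r 0.0354 ang 170.5 zmax 0.1201
post 68 xyz [ 0.5476 -0.0228  0.1186] r 0.0335 ang -71.3 zmax 0.1202
post 21 xyz [0.5574 0.0312 0.1185] r 0.0302 ang 47.4 zmax 0.1206
lug 13 xyz [0.472  0.0224 0.0686] r 0.0662 ang 168.3 zmax 0.0732
lug 106 xyz [0.4968 0.0155 0.0949] r 0.0407 ang 170.7 zmax 0.1114
lug 182 xyz [ 0.5484 -0.0328  0.095 ] r 0.0433 ang -74.6 zmax 0.1119
lug 58 xyz [0.5557 0.0333 0.1045] r 0.0308 ang 52.4 zmax 0.1118
lug 23 xyz [0.5663 0.0467 0.0928] r 0.0479 ang 52.0 zmax 0.0959
slot 118 xyz [0.4852 0.02   0.0848] r 0.0529 ang 168.0 zmax 0.0897
slot 20 xyz [ 0.5556 -0.0435  0.0849] r 0.0557 ang -70.3 zmax 0.0898
slot 21 xyz [0.5677 0.0507 0.0852] r 0.0518 ang 53.6 zmax 0.0900
slot 635 xyz [0.4869 0.0102 0.3337] r 0.0501 ang 178.6 zmax 0.3508
slot 606 xyz [ 0.4887 -0.0179  0.345 ] r 0.0552 ang -150.9 zmax 0.3525
slot 354 xyz [0.4888 0.037  0.345 ] r 0.0557 ang 149.7 zmax 0.3518
burr top z 0.0949716728722
[... 500 characters left out ...]

z0.24 n32 x 0.075..0.114 y -0.025..0.021
z0.25 n18 x 0.108..0.113 y -0.027..0.014
z0.26 n5 x 0.109..0.113 y -0.022..0.016
699
z0.12 n84 x 0.024..0.119 y -0.026..0.033
z0.13 n52 x 0.082..0.118 y -0.048..0.045
z0.14 n49 x 0.082..0.118 y -0.056..0.056
z0.15 n46 x 0.082..0.119 y -0.060..0.056
z0.16 n57 x 0.081..0.119 y -0.063..0.058
z0.17 n48 x 0.078..0.121 y -0.064..0.060
z0.18 n45 x 0.082..0.116 y -0.065..0.058
z0.19 n36 x 0.081..0.117 y -0.064..0.052
z0.20 n32 x 0.080..0.117 y -0.061..0.051
z0.21 n43 x 0.081..0.116 y -0.057..0.043
z0.22 n56 x 0.080..0.117 y -0.047..0.034
z0.23 n90 x 0.081..0.119 y -0.035..0.021
z0.24 n19 x 0.109..0.116 y -0.029..0.018
z0.25 n22 x 0.109..0.119 y -0.028..0.020
```

View pics/scene1.png

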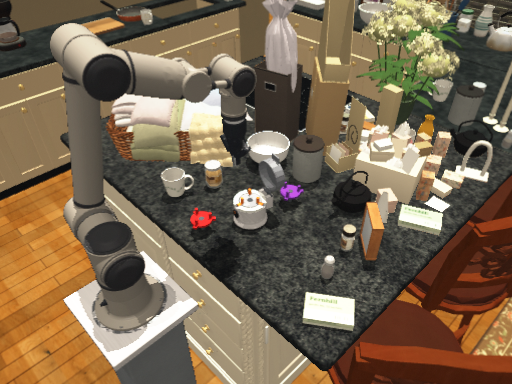

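The scene shows the burr seated and nothing else disturbed. The lid still stands upright at (270,177). Burr top is level with the collar (0.0950). I now go over the lid to its back.

Request:
apply_moves(steps="-1 -35 -5 -9 0.04; -1 -72 -10 -9 0.09; -1 -109 -16 -9 0.14; -1 -146 -21 -9 0.195; -1 -180 -26 -9 0.195; -1 -203 -29 -9 0.195; -1 -203 -29 -9 0.195; -1 -203 -29 20 0.195; -1 -203 -29 50 0.195; -1 -203 -29 66 0.195")

```text
clock: 8.78
tcp_pos: [0.6816, -0.0195, 0.2162]
ee_rot: [-0.003, 0.097, 0.995, 0.0]
contact_force: [-0.4, -0.3, -1.0]
grip_width: -0.0
grip_force: 0.0
```

```bash
cat > path.py <<'E'
from h import *
import sys
def lid(im):
    t=np.radians(-11.2);e=np.array([np.cos(t),np.sin(t)]);n=np.array([-e[1],e[0]])
    return e,n
s=state();e,n=lid(None);d=s['tcp_pos'][:2]-[.536,.009]
print(s['clock'],'g',d@e,d@n,s['tcp_pos'][2],s['contact_force'],s['ee_rot'])
x=rot(s['ee_rot'])[:,0];print('tool x deg',np.degrees(np.arctan2(x[1],x[0])))
E
python3 path.py
```

```text
8.7833 g 0.14838141109328717 0.00030792709353926265 0.21621535314693072 [-0.37121606 -0.26347383 -0.95899853] [-3.29698750e-03  9.72207455e-02  9.95257362e-01  1.98824767e-04]
tool x deg 168.8415906341624
```

Request:
apply_moves(steps="-1 10 0 0 0; -1 19 0 0 0; -1 28 0 -2 0; -1 37 0 -4 0; -1 45 0 -5 0; -1 53 0 -6 0; -1 62 0 -6 0; -1 71 0 -6 0; -1 79 0 -5 0; -1 87 0 -3 0")

```text
clock: 9.62
tcp_pos: [0.5974, -0.0029, 0.224]
ee_rot: [0.0, 0.097, 0.995, 0.0]
contact_force: [0.2, -0.3, 1.2]
grip_width: 0.0002
grip_force: 0.8
```

```bash
python3 path.py
```

```text
9.6167 g 0.06255640816008835 0.00029617115490516077 0.22398635922809673 [ 0.17018276 -0.30484924  1.18000669] [1.55690234e-04 9.72295557e-02 9.95261970e-01 2.30948043e-05]
tool x deg 168.84068290449682
```

Request:
apply_moves(steps="-1 9 0 2 0; -1 17.5 0 5 0; -1 26 0 8.5 0; -1 32 0 11.5 0; -1 42 0 17 0; -1 51 0 23.5 0; -1 60 0 31 0; -1 68 0 39 0; -1 76 0 48 0; -1 82 0 57 0")

```text
clock: 10.45
tcp_pos: [0.5165, 0.0131, 0.1665]
ee_rot: [-0.0, 0.097, 0.995, 0.0]
contact_force: [-0.3, 0.9, 0.8]
grip_width: 0.0001
grip_force: 0.5
```

```bash
python3 path.py
```

```text
10.45 g -0.019929063680492166 0.000261697960025488 0.16648178131880684 [-0.34744876  0.93177646  0.77808176] [-3.95013562e-04  9.72104766e-02  9.95263765e-01  7.82238983e-05]
tool x deg 168.84288132046208
```

Request:
apply_moves(steps="-1 4 0 5 0; -1 6 0 10 0; -1 9 0 15 0; -1 11 0 20 0; -1 13 0 25 0; -1 14 0 28 0; -1 15 0 30 0; -1 15 0 31.5 0; -1 15 0 33 0; -1 15 0 33 0")

```text
clock: 11.28
tcp_pos: [0.503, 0.0158, 0.135]
ee_rot: [0.0, 0.097, 0.995, -0.0]
contact_force: [-4.7, 1.5, 8.2]
grip_width: 0.0002
grip_force: 4.4
```

```bash
python3 path.py
```

```text
11.2833 g -0.033703684915064216 0.00025497193456244007 0.13495350484115878 [-4.68369946  1.47285553  8.23279463] [ 1.38513910e-04  9.71695510e-02  9.95267833e-01 -4.25482146e-06]
tool x deg 168.8475922042669
```

The tip is at z = 0.135 with 8 N on it, so the lid is shut. I'll lift off and check.

Request:
apply_moves(steps="-1 0 0 -5 0; -1 0 0 -25 0; -1 0 0 -55 0; -1 10 0 -90 0; -1 30 0 -120 0; -1 50 0 -140 0; -1 50 0 -150 0; -1 50 0 -150 0; -1 50 0 -150 0; -1 50 0 -150 0")

```text
clock: 12.12
tcp_pos: [0.454, 0.0254, 0.2831]
ee_rot: [-0.001, 0.097, 0.995, 0.0]
contact_force: [-0.1, 0.3, -0.2]
grip_width: 0.0001
grip_force: 0.0
```

Run:
```python
from h import *
s=state();print(s['tcp_pos'],s['contact_force'])
a=get_image('wrist');save(a,'w5');c=cloud(a,s);d=c[...,:2]-[.536,.009]
t=np.radians(-11.2);g=d@[np.cos(t),np.sin(t)]
m=(np.hypot(d[...,0],d[...,1])<.055)&(c[...,2]>.125)&(c[...,2]<.16)
print(m.sum(),'slope,z0',np.polyfit(g[m],c[...,2][m],1),'g range',g[m].min(),g[m].max())
```

```text
[0.45396101 0.0253829  0.28306371] [-0.05056574  0.33673609 -0.1771302 ]
5076 slope,z0 [0.00243645 0.1348272 ] g range -0.054849215769371414 0.03896945056542077
```

View pics/w5.png

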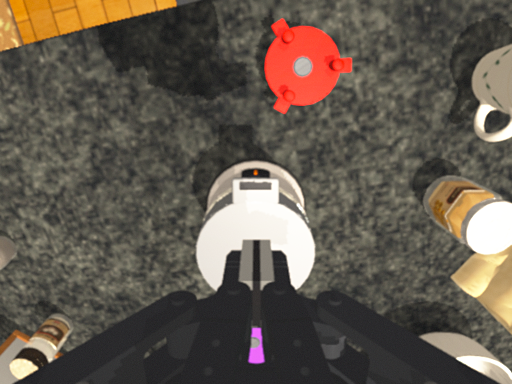

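The lid lies flat over the collar at (256,245), with a slope of 0.002 rad and its top at z = 0.135. The bystanders haven't moved, and the arm is clear.

```bash
python3 -c "
from rig import *
print(finish_job())"
```

```text
the job is handed in; nothing more can be done
None
```

I turned the burr until it keyed and pressed it flush with the collar, then shut the lid flat and handed the job in at about 12 s with the arm clear; the hand-in gave no verdict.

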